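Set the V-rest against the stop and clamp it

ROBOT

A 6-joint arm with a two-finger parallel gripper is mounted at the origin on the work surface. World frame = base frame: x ahead of the robot, y to its left, z up, the work surface at z = 0. Lengths are in m, angles in rad, forces in N, time in s.
With the tool pointing down it reaches from about 0.35 to 0.875 m from the base axis. Payload 4.2 kg.
Tool frame: the origin (TCP) lies on the centre line of the jaws, within the pads' length; the fingertips stand tips_ahead ahead of it and the grasp point (between the pads) lies 8 mm behind it (tips_ahead is the distance from the TCP to the fingertips, in m); z points along the fingers, y is the line along which they close (so a half turn about z gives the same grasp; the last joint's range is limited). The gripper opens to 87 mm and grips with 3 to 60 N. Pads are 19 mm wide; open, the fingers measure 117 mm over their backs; the gripper's body (75 mm by 190 mm) begins 51 mm behind the grasp point.
Start: joints at [1.591, 0.385, 0.008, 0, -1.194, -0.259], TCP at [0.148, 0.607, 0.234] pointing down, gripper open.
Joint ranges: [-3.14, 3.14], [-1.21, 2.06], [-1.07, 1.41], [-3.16, 2.05], [-2.99, -0.16], [-3.1, 3.1]. Speed limits (rad/s): [2.79, 2.79, 3.14, 3.14, 3.14, 3.14].

INTERFACE

Orientations are given as a 3x3 rotation matrix whose columns are the frame's x, y, z axes.
In Python, from rig import state, read_camera, job_done, tips_ahead gives the robot as it stands.
- The arm moves only by the shell command python3 -m inch 'ROWS' [FORCE]. ROWS is text: rows parted by semicolons, each of 7 numbers parted by spaces: the turn, a rotation vector about the world's x, y, z in rad, then the shift along the world's x, y, z in mm, then the finger opening in mm, from 0 to 87. In form: ax ay az x y z fingers; .... A call has 1 to 12 rows; each row is the pose to reach, as a shift and turn from the pose commanded when the call began; what a row does not reach only later rows make up. A row lasts 1/12 s, in which the tool goes at most 41.7 mm and 7.16 degrees, less where a joint would pass 70% of its speed; a pose out of reach is approached as far as the arm can. A call with a gripper value outside its range is refused whole. The fingers move at their own pace and stop on an object; FORCE is the grip in N (left out, the last holds). Time passes only in rows, so rows that repeat a pose let the fingers close. It gives the time, the measured TCP pose, the force, the opening and the grip force at its end, in the units of the state.
- state(): the state, without advancing time (a new reading comes with each control period).
- read_camera(name): name is "scene" or "top" or "wrist"; returns a dict with "frame" (480x640x3 uint8, blue, green, red), "fx", "fy", "cx", "cy" (pixels), "world_from_camera" (4x4, takes a point from camera to world coordinates); the wrist camera has in their place "T_tool_cam" (4x4, takes a point from camera to tool coordinates, whose origin is the TCP and whose axes are the flange's). Camera axes: x right, y up, looking along -z (the intrinsics and any distortion apply to the point x, -y, -z); pixel columns grow to the right and rows downward; lengths in m; the calibration is good to about 2 mm. A picture is of the moment at which its call begins: read the wrist's pose just before it. There is no depth.
- job_done(): hands the job in; it is judged then, once.
The state is a dict: "t": time; "q": joint angles; "joint_velocities": joint speeds; "effort": joint torques, N m; "tool_pos": TCP position; "tcp_rot": TCP orientation; "ft_force": force on the tool from outside, world axes, zero at the start; "torque": the same for the moment, N m; "grip_width": opening from 0.0 (shut) to 1.0 (fully open); "gripper_force": force on a finger pad.
Only numpy, scipy, OpenCV 4.12 (cv2) and the standard library are available. Lean on these libraries where they do the work, as an engineer would, in place of code of your own. Each camera call takes 0.05 s, during which the arm holds its last target. There are 200 camera calls.

TASK

Slide the blue V-rest along its slots until the end of its foot presses gently but definitely against the red setting stop, without ramming it, and leave it there. Then swing the orange-handled clamp lever clockwise (seen from above) until you feel the clamp bite and it is firmly tight, but do not overtighten it. Let go of everything, with the foot still against the stop, and leave the other things on the bench alone.

Things in the scene. Friction and masses are not known exactly. Their poses are not given: they have to be found in the camera images.
- bed: grey slide bed, a fixed plate 120 mm (x) by 340 mm (y) by 16 mm high, flat on the table, with two steel studs on its y axis, 60 mm either side of the centre. Origin: centre of its underside. Its y axis is the slide direction, z is up. The stud at y = -60 mm has a low head that only retains the foot (top 36.5 mm above the table); the one at y = +60 mm carries the clamp lever
- rest: blue V-rest, loose on the bed, 0.4 to 0.85 kg: aluminium foot 60 (x) by 210 (y) by 10 mm, with two slots along y over the studs (slides about 60 mm, side play 1 mm); blue stem at its middle, 34 mm (x) by 24 mm (y), topped by a steel vee with prongs at +x and -x, top 117 mm above the foot's underside. Origin: centre of the foot's underside, 16 mm above the table. Axes as the bed's
- rest_end (a point): middle of the foot's end face that must come against the stop: 105 mm towards -y from the rest's origin, 5 mm above the foot's underside. The foot is slid towards -y to reach the stop and drags with a few newtons
- rest_grip (a point): point to grip the rest: on the stem's axis where it meets the vee, 92 mm above the foot's underside (108 mm above the table); 24 mm wide along the slide direction, with flat faces towards +y and -y. The clamp hub and arm nearby reach 78 mm above the table
- stop: red setting stop, a rigid fixed block 44 mm (x) by 22 mm (y) by 22 mm high on the bed near its -y end; its place along the bed differs every time. Pressing the foot on it with 2 to 15 N is right: below 2 N does not count as seated, over 15 N is ramming
- stop_face (a point): middle of the face of the stop that the foot comes against (it looks towards +y), at the height of rest_end
- stud (a point): axis of the clamp stud at the bed's top surface; the lever turns about the vertical through it
- lever (a joint): clamp lever angle in rad, 0 to 2.6, growing clockwise seen from above (tighter). At 0 the arm points from the stud at 165 degrees anticlockwise from the bed's x axis. It stays where it is left. Turning it free takes a steady 7 to 8 N at the handle; where it starts to bite differs every time, from 0.5 to 1.75 rad, and from there the push needed grows by nearly 19 N per rad
- handle (a point): middle of the grip part of the lever's upright round orange handle: 18 mm across, top at 118 mm above the table and this point at 98 mm; 80 mm from the stud's axis. The dark arm below it reaches 69 mm above the table. The handle is a sleeve that spins freely on its pin
- pad: square steel pressure pad, 34 x 34 x 6 mm, around the clamp stud under the lever; it does not turn. The lever lowers it 6 mm per rad; from the bite on it presses on the foot with 250 N per rad. Right is 25 to 90 N, that is a push at the handle about 2 to 5.5 N above the free one (3.5 N is ideal); over 100 N is overtightened
- spanner: loose steel open-ended spanner, 170 mm long, about 10 mm high, lying on the table beyond the bed; not to be disturbed. Origin: centre of its underside
- bearing: loose steel bearing ring, 40 mm across, 14 mm high, on the table on the robot's side of the bed; not to be disturbed. Origin: centre of its underside
- gauge_pin: loose upright brass pin, 26 mm across, 45 mm high, on the table on the robot's side of the bed; not to be disturbed. Origin: centre of its underside
- driver: loose screwdriver with a yellow handle, lying on the table on the left; not to be disturbed. Origin: centre of its underside
- oil: loose white bottle with a red cap, 52 mm across, 130 mm high, on the right; not to be disturbed. Origin: centre of its underside
- partbox: loose blue two-part bin, 140 x 200 x 50 mm, far left; not to be disturbed. Origin: centre of its underside
- blockset: loose closed wooden case, 100 x 160 x 45 mm, far right; not to be disturbed. Origin: centre of its underside
Not all that is in view belongs to the job. What is shaped like the rest but pink or yellow is not meant.

How it is judged:
On the way, in this order (a step that is already met when the one before it is completed fails the run):
1. the foot is pressed against the stop with 2 to 15 N, the clamp still loose (contact force between rest and stop between 2 and 15 N and contact force between pad and rest below 1 N), for 0.2 s.
2. the clamp is tight on the foot (25 to 90 N) (contact force between pad and rest between 25 and 90 N), for 0.2 s.
At the end, for the whole second after the job is handed in: the end of the foot is within 2 mm of the stop's face, the foot lies flat on the bed, the clamp pad presses on it with 25 to 90 N, and everything is released and at rest (all of step 2 and y of rest_end in the frame of stop_face below 0.002 m and angle between rest's own z axis and vertical below 0.04 rad and linear speed of rest below 0.01 m/s and velocity of joint lever between -0.05 and 0.05 rad/s); the robot touches nothing.
It fails at once if the foot rams the stop (more than 15 N) (contact force between rest and stop above 15 N).
It fails at once if the clamp is overtightened (more than 100 N) (contact force between pad and rest above 100 N).
It fails at once if another thing on the bench is disturbed (moved 15 mm) (distance of any of spanner, bearing, gauge_pin, driver, oil, partbox, blockset from where it was at the start of the episode above 0.015 m).
It also fails if it takes over 72 s, if anything falls off the work surface, if the arm or the gripper's body presses on something with over 40 N, if the wrist force passes 120 N, or if a joint passes its speed limit or range.

## Working session

There is one attempt and no reset: what is moved stays moved. The work goes in short steps, Python scripts to look and compute and a shell command to move; the robot and the scene stay as the last step left them, time stands still between calls to the robot, and variables do not carry over. Pictures are saved under pics/ and viewed, at most 10 in all, crops included, and the job is handed in when it is done.

```bash
ls; mkdir -p pics; python3 - <<'E'
from rig import state, read_camera, tips_ahead
import cv2,numpy as np
print(tips_ahead, state())
for n in ("scene","top"):
    c=read_camera(n); cv2.imwrite(f"pics/{n}0.png",c["frame"]); np.save(f"{n}.npy",c,allow_pickle=True)
    print(n,c["fx"],c["fy"],c["cx"],c["cy"],c["world_from_camera"].round(4).tolist(),[k for k in c])
E
```

```text
pics
0.011 {'t': 0.0, 'q': array([ 1.59065920e+00,  3.85567092e-01,  6.62013895e-03, -5.00152629e-04,
       -1.19400263e+00, -2.58623068e-01]), 'joint_velocities': array([ 0.00067341, -0.00028192, -0.00017161, -0.00041688,  0.00070619,
       -0.0009705 ]), 'effort': array([-1.84133343e-03, -3.90659344e+01,  1.87393159e+01,  4.21976969e+00,
        1.09062347e-02, -1.97122949e-04]), 'tool_pos': array([0.14764145, 0.60671181, 0.23245083]), 'tcp_rot': array([[ 9.71588297e-01, -2.36677001e-01, -4.22208627e-04],
       [-2.36677356e-01, -9.71585897e-01, -2.16202165e-03],
       [ 1.01488854e-04,  2.20052216e-03, -9.99997574e-01]]), 'ft_force': array([-0.78912614, -0.38109798, -0.01003197]), 'torque': array([ 0.00410502, -0.01821017, -0.01727848]), 'gripper_force': 0.0, 'grip_width': 0.9994591322655709}
scene 467.52323606766254 467.52323606766254 324.2360252638826 236.9535727666249 [[0.3843, -0.7028, 0.5987, 1.1215], [0.9231, 0.2808, -0.2629, -0.2782], [0.0167, 0.6537, 0.7566, 0.8939], [0.0, 0.0, 0.0, 1.0]] ['frame', 'fx', 'fy', 'cx', 'cy', 'world_from_camera']
top 434.98543388974207 434.98543388974207 327.15766020279125 244.5929654813043 [[0.0048, 0.9978, -0.0666, 0.4248], [-0.9998, 0.0061, 0.0197, -0.0022], [0.0201, 0.0665, 0.9976, 1.0304], [0.0, 0.0, 0.0, 1.0]] ['frame', 'fx', 'fy', 'cx', 'cy', 'world_from_camera']
```

View pics/scene0.png

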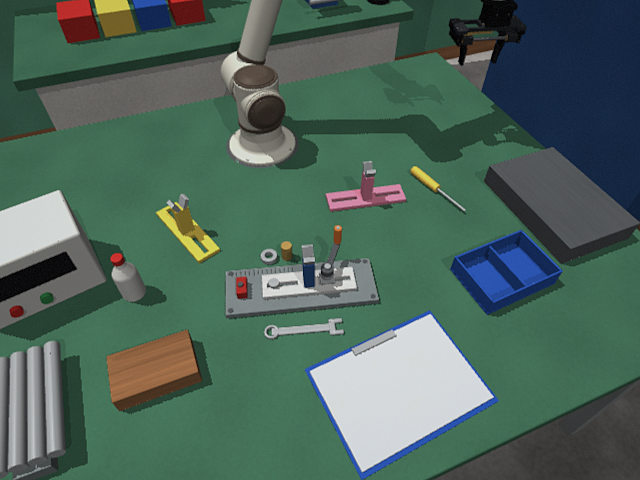

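View pics/top0.png

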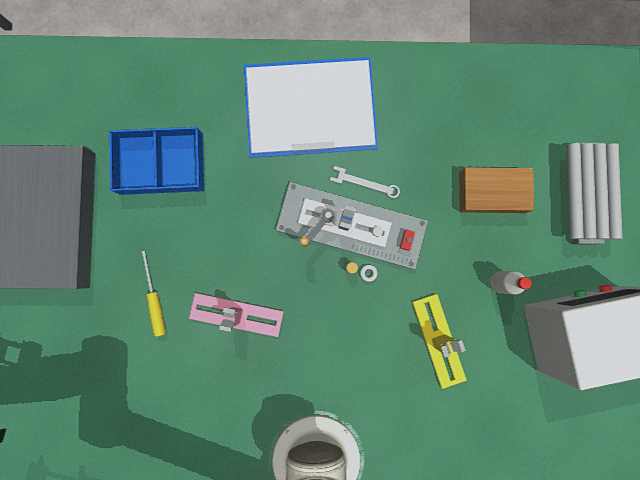

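The top view shows the grey bed centred near (351,225). Things that could be taken for the rest: blue V-rest at (346,218), pink one at (236,315), yellow one at (440,340). The blue one on the grey bed fits the description. The red stop is at (407,240) and the orange handle at (305,240). I'll check in one close crop.

```bash
python3 - <<'E'
import cv2,numpy as np
f=cv2.imread("pics/top0.png")[178:282,270:436]
cv2.imwrite("pics/top_crop.png",cv2.resize(f,None,fx=4.8,fy=4.8,interpolation=cv2.INTER_CUBIC))
E
```

```text
(no output)
```

View pics/top_crop.png

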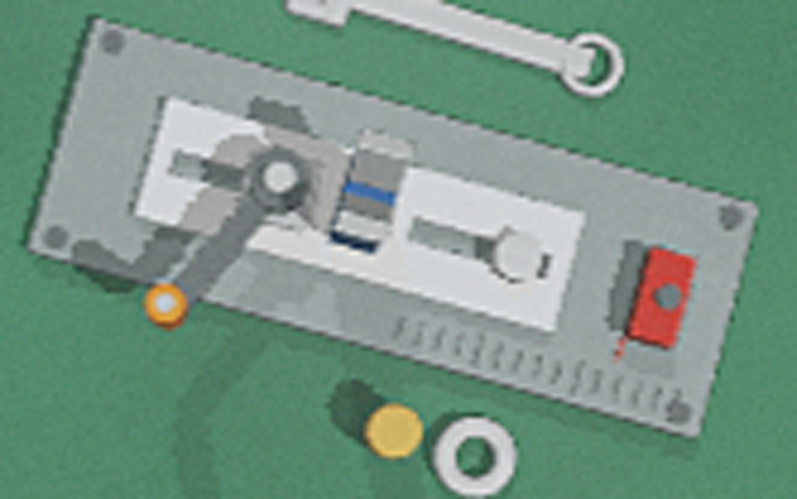

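The crop shows the blue stem at (370,190) between grey vee prongs on the white foot. The foot's corners are at (170,97), (585,210), (555,330) and (135,215). The bed's corners are (95,18), (757,207), (697,437) and (30,247). The stop's top is at (648,246)–(672,348), the handle top at (165,303), and the stud nut at (280,178).

```bash
cat > h.py <<'E'
import numpy as np
C=np.load("top.npy",allow_pickle=True).item()
def ray(px,z,C=C):
    p=np.array(px,float); W=C["world_from_camera"]
    d=W[:3,:3]@np.array([(p[0]-C["cx"])/C["fx"],-(p[1]-C["cy"])/C["fy"],-1]); o=W[:3,3]
    return o+d*(z-o[2])/d[2]
crop=lambda u,v,z: ray((270+(u+.5)/4.8-.5,178+(v+.5)/4.8-.5),z)
E
python3 - <<'E'
from h import *
np.set_printoptions(precision=4,suppress=True)
B=np.array([crop(u,v,.016) for u,v in [(95,18),(757,207),(697,437),(30,247)]])
F=np.array([crop(u,v,.026) for u,v in [(170,97),(585,210),(555,330),(135,215)]])
S=np.array([crop(u,v,.038) for u,v in [(648,246),(695,257),(672,348),(627,337)]])
for n,P in (("bed",B),("foot",F),("stop",S)):
    y=(P[0]-P[1]+P[3]-P[2]); L=np.linalg.norm(y)/2; y/=2*L
    print(n,P.mean(0),"yaw of y axis from +y deg",np.degrees(np.arctan2(-y[0],y[1])),"len",L,"wid",np.linalg.norm(P[0]+P[1]-P[2]-P[3])/2)
    if n=="bed": yb=y;bc=P.mean(0)
xb=np.array([yb[1],-yb[0],0])
for n,p in (("foot",F.mean(0)),("stop",S.mean(0)),("handle",crop(165,303,.118)),("nut",crop(280,178,.078)),("nutlow",crop(280,178,.07)),("stud2",crop(518,255,.0365)),("pin",crop(394,432,.045)),("ring",crop(474,456,.014))):
    d=p-bc; print(n,p,"bed x,y",d@xb,d@yb)
st=bc+.06*yb; print("stud",st,"xb",xb,"yb",yb)
h=crop(165,303,.118)-st; print("lever ang deg",np.degrees(np.arctan2(h@yb,h@xb)),np.hypot(h@yb,h@xb))
E
```

```text
bed [ 0.5393 -0.0801  0.016 ] yaw of y axis from +y deg -15.600232561147655 len 0.33793255147135803 wid 0.11708074003212424
foot [ 0.5448 -0.0631  0.026 ] yaw of y axis from +y deg -14.95113521329027 len 0.20959463029317968 wid 0.060139070305364604
stop [ 0.504  -0.2058  0.038 ] yaw of y axis from +y deg -13.115755751623224 len 0.022653025841402216 wid 0.04508938379309363
foot [ 0.5448 -0.0631  0.026 ] bed x,y 0.0007390315711366085 0.01793222172138911
stop [ 0.504  -0.2058  0.038 ] bed x,y -0.0002432194448150792 -0.1304897142154218
handle [0.4935 0.0285 0.118 ] bed x,y -0.07327773287307839 0.09229794179782842
nut [ 0.5545 -0.0225  0.078 ] bed x,y -0.0008937831419583089 0.05960461407591245
nutlow [ 0.5555 -0.0227  0.07  ] bed x,y 0.00020131309505398202 0.059733767989515206
stud2 [ 0.5238 -0.1376  0.0365] bed x,y 0.0005512270539522105 -0.059547086783012564
pin [ 0.4387 -0.0776  0.045 ] bed x,y -0.09761255201068192 -0.02458158077295787
ring [ 0.4276 -0.1189  0.014 ] bed x,y -0.09711322755835507 -0.0674014903106561
stud [ 0.5554 -0.0223  0.016 ] xb [ 0.9632 -0.2689  0.    ] yb [0.2689 0.9632 0.    ]
lever ang deg 156.21400223877134 0.08007985501606599
```

```bash
python3 -m inch '0 0 0 32 -54 0 70;0 0 0 50 -84 0 70;0 0 0 71 -120 0 70;0 0 0 92 -156 0 70;0 0 0 113 -191 0 70;0 0 0 134 -227 0 70;0 0 0 155 -263 0 70;0 0 0 177 -299 0 70;0 0 0 198 -334 0 70;0 0 0 219 -370 0 70;0 0 0 240 -405 0 70;0 0 0 255 -430 0 70' 20; python3 -m inch '0 0 -0.01 20 -35 0 60;0 0 -0.03 41 -70 0 60;0 0 -0.03 62 -105 0 60;0 0 -0.03 84 -142 0 60;0 0 -0.03 105 -178 0 60;0 0 -0.03 126 -213 0 60;0 0 -0.03 139 -235 0 60;0 0 -0.03 142 -240 0 60;0 0 -0.03 142 -240 0 60;0 0 -0.03 142 -240 0 60'; python3 -c "
from rig import state;s=state();print(s['tcp_rot'].round(4),s['q'])"
```

```text
t: 1.1
tool_pos: [0.4031, 0.1752, 0.2336]
tcp_rot: [[0.972, -0.236, 0.0], [-0.236, -0.972, 0.0], [-0.0, -0.0, -1.0]]
ft_force: [0.8, 0.4, 0.5]
grip_width: 0.806
gripper_force: 0.0
t: 1.93
tool_pos: [0.5442, -0.0626, 0.2329]
tcp_rot: [[0.964, -0.266, -0.002], [-0.266, -0.964, 0.0], [-0.002, 0.0, -1.0]]
ft_force: [-0.0, 0.3, -0.2]
grip_width: 0.69
gripper_force: 0.0
[[ 9.639e-01 -2.662e-01 -1.500e-03]
 [-2.662e-01 -9.639e-01  2.000e-04]
 [-1.500e-03  2.000e-04 -1.000e+00]] [ 1.81264502e-01  2.54828830e-01 -1.82828769e-01 -5.46288369e-04
 -1.13458527e+00  1.12028689e+00]
```

```bash
python3 - <<'E'
from rig import state, read_camera
import cv2,numpy as np
s=state(); c=read_camera("wrist"); c["pos"]=s["tool_pos"]; c["rot"]=s["tcp_rot"]
np.save("w1.npy",c,allow_pickle=True); cv2.imwrite("pics/w1.png",c["frame"])
T=np.eye(4);T[:3,:3]=s["tcp_rot"];T[:3,3]=s["tool_pos"]
W=T@c["T_tool_cam"]; print(W.round(3).tolist(), c["fx"],[k for k in c])
E
```

```text
[[-0.267, 0.918, 0.292, 0.626], [-0.964, -0.254, -0.08, -0.084], [0.001, -0.303, 0.953, 0.383], [0.0, 0.0, 0.0, 1.0]] 336.7945933898816 ['frame', 'fx', 'fy', 'cx', 'cy', 'T_tool_cam', 'pos', 'rot']
```

View pics/w1.png

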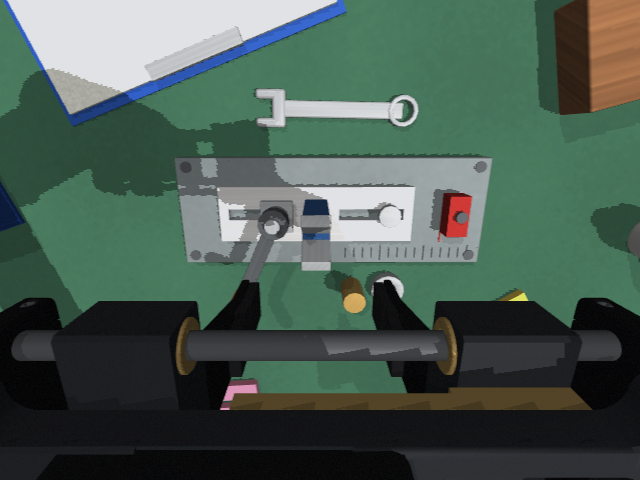

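The wrist view is square to the bed. Bed corners are (176,158), (491,157), (478,262) and (188,263), the foot's -y end is at (413,187)–(410,241), and the stop's near top edge is at (446,194)–(442,237). The blue stem is at (316,205) and the handle is hidden by a finger.

```bash
python3 - <<'E'
from h import *
np.set_printoptions(precision=4,suppress=True)
c=np.load("w1.npy",allow_pickle=True).item()
T=np.eye(4);T[:3,:3]=c["rot"];T[:3,3]=c["pos"]; c["world_from_camera"]=T@c["T_tool_cam"]
B=np.array([ray(p,.016,c) for p in [(176,158),(491,157),(478,262),(188,263)]])
y=B[0]-B[1]+B[3]-B[2]; y/=np.linalg.norm(y); x=np.array([y[1],-y[0],0]); bc=B.mean(0)
print("bed",bc,np.degrees(np.arctan2(-y[0],y[1])))
for n,p,z in (("foot -y",(411.5,214),.026),("foot +y",(218,215),.026),("stop top near",(444,215),.038),("stud2",(389,216),.0365)):
    d=ray(p,z,c)-bc; print(n,d+bc,d@x,d@y)
E
```

```text
bed [ 0.5407 -0.0809  0.016 ] -15.270821602817774
foot -y [ 0.5188 -0.1624  0.026 ] 0.0003393775993924214 -0.08445389911685151
foot +y [0.5737 0.0403 0.026 ] -5.840888208427582e-05 0.12556987754106447
stop top near [ 0.5122 -0.1925  0.038 ] 0.0019257834037753256 -0.11518425515086785
stud2 [ 0.5261 -0.1369  0.0365] 0.0006901396877083282 -0.05784672537690655
```

```bash
python3 -m inch '0 0 0 0 0 -30 60;0 0 0 0 0 -60 60;0 0 0 0 0 -90 60;0 0 0 0 0 -115 60;0 0 0 0 0 -130 60;0 0 0 0 0 -132 60;0 0 0 0 0 -132 60'
```

```text
t: 2.57
tool_pos: [0.5441, -0.0616, 0.1013]
tcp_rot: [[0.965, -0.263, -0.002], [-0.263, -0.965, -0.0], [-0.001, 0.001, -1.0]]
ft_force: [-0.1, -0.0, 0.3]
grip_width: 0.691
gripper_force: 0.0
```

```bash
python3 -m inch '0 0 0 0 0 0 40;0 0 0 0 0 0 30;0 0 0 0 0 0 20;0 0 0 0 0 0 15;0 0 0 0 0 0 15;0 0 0 0 0 0 15;0 0 0 0 0 0 15' 20
```

```text
t: 3.15
tool_pos: [0.545, -0.0626, 0.1018]
tcp_rot: [[0.964, -0.266, 0.001], [-0.266, -0.964, 0.0], [0.001, -0.001, -1.0]]
ft_force: [-0.4, 1.3, 1.9]
grip_width: 0.273
gripper_force: 20.0
```

```bash
python3 -m inch '0 0 0 -0.5 -1.9 0 15;0 0 0 -1.3 -4.8 0 15;0 0 0 -2.1 -7.7 0 15;0 0 0 -2.9 -10.6 0 15;0 0 0 -3.7 -13.5 0 15;0 0 0 -4.5 -16.4 0 15;0 0 0 -5.3 -19.3 0 15;0 0 0 -5.8 -21.2 0 15;0 0 0 -6.1 -22.2 0 15;0 0 0 -6.4 -23.1 0 15'
```

```text
t: 3.98
tool_pos: [0.5394, -0.0853, 0.1018]
tcp_rot: [[0.964, -0.265, 0.002], [-0.265, -0.964, 0.001], [0.002, -0.001, -1.0]]
ft_force: [2.0, 6.3, 2.0]
grip_width: 0.275
gripper_force: 20.0
```

```bash
python3 -m inch '0 0 0 -0.1 -0.5 0 15;0 0 0 -0.3 -1.0 0 15;0 0 0 -0.4 -1.5 0 15;0 0 0 -0.5 -2.0 0 15;0 0 0 -0.7 -2.5 0 15;0 0 0 -0.8 -3.0 0 15;0 0 0 -0.9 -3.5 0 15;0 0 0 -1.1 -4.0 0 15'
```

```text
t: 4.65
tool_pos: [0.5383, -0.0892, 0.1018]
tcp_rot: [[0.964, -0.265, 0.002], [-0.265, -0.964, 0.001], [0.002, -0.001, -1.0]]
ft_force: [1.1, 4.7, -1.4]
grip_width: 0.274
gripper_force: 20.0
```

```bash
for i in 1; do python3 -m inch '0 0 0 -0.1 -0.3 0 15;0 0 0 -0.2 -0.6 0 15;0 0 0 -0.25 -0.9 0 15;0 0 0 -0.3 -1.2 0 15'; done; python3 -m inch '0 0 0 -0.1 -0.2 0 15;0 0 0 -0.1 -0.4 0 15;0 0 0 -0.2 -0.6 0 15'
```

```text
t: 4.98
tool_pos: [0.5379, -0.0904, 0.1019]
tcp_rot: [[0.964, -0.265, 0.002], [-0.265, -0.964, 0.001], [0.002, -0.001, -1.0]]
ft_force: [1.7, 4.3, 0.2]
grip_width: 0.273
gripper_force: 20.0
t: 5.23
tool_pos: [0.5377, -0.091, 0.1018]
tcp_rot: [[0.964, -0.265, 0.002], [-0.265, -0.964, 0.001], [0.002, -0.001, -1.0]]
ft_force: [1.6, 5.6, -0.7]
grip_width: 0.273
gripper_force: 20.0
```

```bash
python3 -m inch '0 0 0 -0.1 -0.2 0 15;0 0 0 -0.1 -0.4 0 15;0 0 0 -0.2 -0.6 0 15'
```

```text
t: 5.48
tool_pos: [0.5375, -0.0916, 0.1019]
tcp_rot: [[0.964, -0.265, 0.002], [-0.265, -0.964, 0.001], [0.002, -0.001, -1.0]]
ft_force: [2.5, 5.5, 1.3]
grip_width: 0.276
gripper_force: 20.0
```

```bash
python3 -m inch '0 0 0 -0.1 -0.2 0 15;0 0 0 -0.1 -0.4 0 15'
```

```text
t: 5.65
tool_pos: [0.5374, -0.092, 0.1018]
tcp_rot: [[0.964, -0.265, 0.002], [-0.265, -0.964, 0.001], [0.002, -0.001, -1.0]]
ft_force: [1.6, 4.6, 0.7]
grip_width: 0.274
gripper_force: 20.0
```

```bash
python3 -m inch '0 0 0 -0.1 -0.2 0 15;0 0 0 -0.1 -0.4 0 15;0 0 0 -0.2 -0.6 0 15'
```

```text
t: 5.9
tool_pos: [0.5373, -0.0926, 0.1019]
tcp_rot: [[0.964, -0.265, 0.002], [-0.265, -0.964, 0.001], [0.002, -0.001, -1.0]]
ft_force: [1.4, 5.4, -0.3]
grip_width: 0.275
gripper_force: 20.0
```

```bash
python3 -m inch '0 0 0 -0.1 -0.2 0 15;0 0 0 -0.1 -0.4 0 15'
```

```text
t: 6.07
tool_pos: [0.5371, -0.093, 0.1018]
tcp_rot: [[0.964, -0.265, 0.002], [-0.265, -0.964, 0.001], [0.002, -0.001, -1.0]]
ft_force: [1.8, 5.6, 2.9]
grip_width: 0.278
gripper_force: 20.0
```

```bash
python3 -m inch '0 0 0 -0.1 -0.2 0 15;0 0 0 -0.1 -0.4 0 15'
```

```text
t: 6.23
tool_pos: [0.537, -0.0934, 0.1019]
tcp_rot: [[0.964, -0.265, 0.002], [-0.265, -0.964, 0.001], [0.002, -0.001, -1.0]]
ft_force: [1.1, 6.0, -0.5]
grip_width: 0.276
gripper_force: 20.0
```

```bash
python3 -m inch '0 0 0 -0.1 -0.2 0 15;0 0 0 -0.1 -0.4 0 15'
```

```text
t: 6.4
tool_pos: [0.5369, -0.0938, 0.1018]
tcp_rot: [[0.964, -0.265, 0.002], [-0.265, -0.964, 0.001], [0.002, -0.001, -1.0]]
ft_force: [1.4, 5.4, 1.7]
grip_width: 0.276
gripper_force: 20.0
```

```bash
python3 -m inch '0 0 0 -0.1 -0.2 0 15;0 0 0 -0.1 -0.4 0 15'
```

```text
t: 6.57
tool_pos: [0.5368, -0.0942, 0.1018]
tcp_rot: [[0.964, -0.265, 0.002], [-0.265, -0.964, 0.001], [0.002, -0.001, -1.0]]
ft_force: [1.1, 5.5, -0.8]
grip_width: 0.271
gripper_force: 20.0
```

```bash
python3 -m inch '0 0 0 -0.1 -0.2 0 15;0 0 0 -0.1 -0.4 0 15'
```

```text
t: 6.73
tool_pos: [0.5367, -0.0946, 0.1018]
tcp_rot: [[0.964, -0.265, 0.002], [-0.265, -0.964, 0.001], [0.002, -0.001, -1.0]]
ft_force: [2.2, 5.7, 1.9]
grip_width: 0.272
gripper_force: 20.0
```

```bash
python3 -m inch '0 0 0 -0.1 -0.2 0 15;0 0 0 -0.1 -0.4 0 15'
```

```text
t: 6.9
tool_pos: [0.5366, -0.095, 0.1019]
tcp_rot: [[0.964, -0.265, 0.002], [-0.265, -0.964, 0.001], [0.002, -0.001, -1.0]]
ft_force: [1.6, 5.6, -0.4]
grip_width: 0.273
gripper_force: 20.0
```

```bash
python3 -c "
from rig import *;import cv2;c=read_camera('wrist');cv2.imwrite('pics/w2.png',cv2.resize(c['frame'][140:280,300:500],None,fx=4,fy=4,interpolation=2))"
```

```text
(no output)
```

View pics/w2.png

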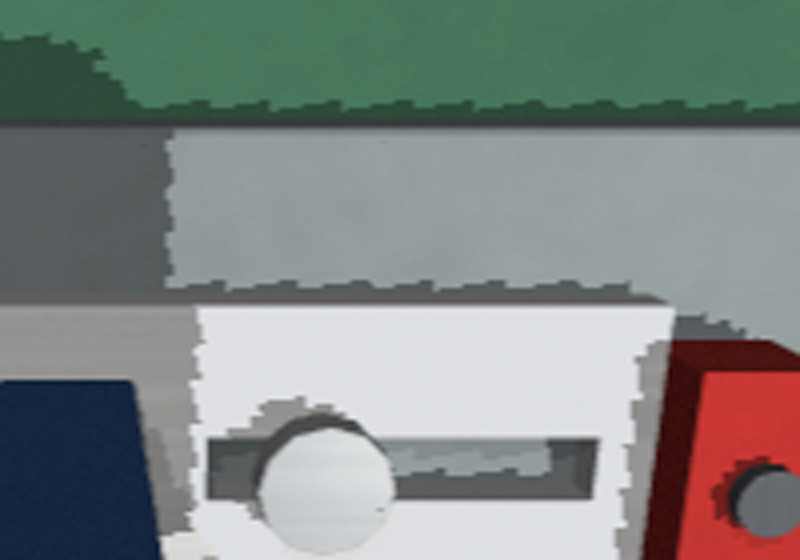

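The crop shows the foot's end edge (673,305) meeting the base of the stop's dark side face (668,345), so contact is imminent. I'll keep creeping in.

```bash
python3 -m inch '0 0 0 -0.1 -0.2 0 15;0 0 0 -0.1 -0.4 0 15'
```

```text
t: 7.12
tool_pos: [0.5364, -0.0954, 0.1018]
tcp_rot: [[0.964, -0.265, 0.002], [-0.265, -0.964, 0.001], [0.002, -0.001, -1.0]]
ft_force: [1.3, 5.7, 0.3]
grip_width: 0.273
gripper_force: 20.0
```

```bash
python3 -m inch '0 0 0 -0.1 -0.2 0 15;0 0 0 -0.1 -0.3 0 15'
```

```text
t: 7.28
tool_pos: [0.5364, -0.0957, 0.1018]
tcp_rot: [[0.964, -0.265, 0.002], [-0.265, -0.964, 0.001], [0.002, -0.001, -1.0]]
ft_force: [1.9, 4.8, 1.4]
grip_width: 0.28
gripper_force: 20.0
```

```bash
python3 -m inch '0 0 0 -0.1 -0.2 0 15;0 0 0 -0.1 -0.3 0 15'
```

```text
t: 7.45
tool_pos: [0.5363, -0.0959, 0.1019]
tcp_rot: [[0.964, -0.265, 0.002], [-0.265, -0.964, 0.001], [0.002, -0.002, -1.0]]
ft_force: [1.2, 6.3, 1.2]
grip_width: 0.274
gripper_force: 20.0
```

```bash
python3 -m inch '0 0 0 -0.1 -0.2 0 15;0 0 0 -0.1 -0.3 0 15'
```

```text
t: 7.62
tool_pos: [0.5363, -0.0959, 0.1019]
tcp_rot: [[0.964, -0.265, 0.002], [-0.265, -0.964, 0.001], [0.002, -0.002, -1.0]]
ft_force: [0.9, 7.9, 0.9]
grip_width: 0.274
gripper_force: 20.0
```

```bash
python3 -m inch '0 0 0 0 -0.15 0 15;0 0 0 -0.1 -0.3 0 15'
```

```text
t: 7.78
tool_pos: [0.5363, -0.0959, 0.1019]
tcp_rot: [[0.964, -0.265, 0.003], [-0.265, -0.964, 0.002], [0.002, -0.002, -1.0]]
ft_force: [1.5, 8.3, 1.8]
grip_width: 0.276
gripper_force: 20.0
```

```bash
python3 -m inch '0 0 0 0 -0.15 0 15;0 0 0 -0.1 -0.3 0 15'
```

```text
t: 7.95
tool_pos: [0.5363, -0.096, 0.1019]
tcp_rot: [[0.964, -0.265, 0.003], [-0.265, -0.964, 0.002], [0.002, -0.003, -1.0]]
ft_force: [1.3, 9.8, 1.5]
grip_width: 0.277
gripper_force: 20.0
```

```bash
python3 -m inch '0 0 0 -0.1 -0.25 0 15;0 0 0 -0.1 -0.5 0 15;0 0 0 -0.1 -0.5 0 15;0 0 0 -0.1 -0.5 0 15;0 0 0 -0.1 -0.5 0 15'
```

```text
t: 8.37
tool_pos: [0.5363, -0.0961, 0.102]
tcp_rot: [[0.964, -0.265, 0.003], [-0.265, -0.964, 0.003], [0.002, -0.003, -1.0]]
ft_force: [1.1, 11.1, 1.6]
grip_width: 0.268
gripper_force: 20.0
```

The foot is seated: about 11 N total push against roughly 5.5 N of drag. Now I'll release it, lift, and go above the handle.

```bash
python3 -m inch '0 0 0 0 0 0 26;0 0 0 0 0 0 32;0 0 0 0 0 0 40;0 0 0 0 0 0 50;0 0 0 0 0 0 50;0 0 0 0 0 0 50;0 0 0 0 0 25 50;0 0 0 0 0 55 50;0 0 0 0 0 80 50;0 0 0 0 0 90 50;0 0 0 0 0 90 50'; python3 -m inch '0 0 -0.1 -9 25 0 50;0 0 -0.2 -20 58 0 50;0 0 -0.3 -31 91 0 50;0 0 -0.4 -40 115 0 50;0 0 -0.42 -43 124 0 50;0 0 -0.42 -43 124 0 50;0 0 -0.42 -43 124 0 50'
python3 - <<'E'
from rig import state, read_camera
import cv2,numpy as np
s=state(); c=read_camera("wrist"); c["pos"]=s["tool_pos"]; c["rot"]=s["tcp_rot"]
np.save("w3.npy",c,allow_pickle=True); cv2.imwrite("pics/w3.png",c["frame"])
E
```

```text
t: 9.28
tool_pos: [0.5364, -0.0983, 0.1943]
tcp_rot: [[0.964, -0.266, 0.006], [-0.266, -0.964, 0.0], [0.006, -0.002, -1.0]]
ft_force: [0.1, 0.3, -0.3]
grip_width: 0.572
gripper_force: 0.0
t: 9.87
tool_pos: [0.4911, 0.026, 0.1902]
tcp_rot: [[0.773, -0.634, -0.003], [-0.634, -0.773, -0.001], [-0.002, 0.002, -1.0]]
ft_force: [0.2, -1.5, -0.9]
grip_width: 0.578
gripper_force: 0.0
```

View pics/w3.png

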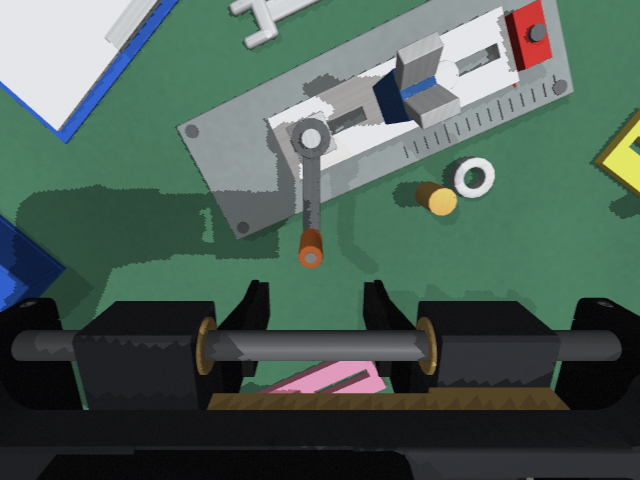

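The foot is still against the stop (515,65). The lever points straight down in this view, with the handle top at (311,258) and the stud nut at (311,139).

```bash
python3 - <<'E'
from h import *
c=np.load("w3.npy",allow_pickle=True).item()
T=np.eye(4);T[:3,:3]=c["rot"];T[:3,3]=c["pos"]; c["world_from_camera"]=T@c["T_tool_cam"]
print(c["pos"]); print(ray((311,258),.118,c),ray((311,139),.078,c),ray((311,139),.085,c))
E
```

```text
[0.49114992 0.02602464 0.19019919]
[0.49482818 0.02865317 0.118     ] [ 0.55646468 -0.02183282  0.078     ] [ 0.55648066 -0.021948    0.085     ]
```

```bash
python3 -m inch '0 0 0 3 2.6 -15 50;0 0 0 3 2.6 -40 50;0 0 0 3 2.6 -65 50;0 0 0 3 2.6 -88 50;0 0 0 3 2.6 -98 50;0 0 0 3 2.6 -100 50;0 0 0 3 2.6 -100 50;0 0 0 3 2.6 -100 35;0 0 0 3 2.6 -100 25;0 0 0 3 2.6 -100 15;0 0 0 3 2.6 -100 10;0 0 0 3 2.6 -100 10' 40;  python3 -m inch '0 0 0 0 0 0 10;0 0 0 0 0 0 10;0 0 0 0 0 0 10'
```

```text
t: 10.92
tool_pos: [0.4953, 0.0287, 0.0922]
tcp_rot: [[0.772, -0.636, 0.001], [-0.636, -0.772, 0.001], [0.001, -0.001, -1.0]]
ft_force: [0.2, -0.6, -0.6]
grip_width: 0.282
gripper_force: 0.0
t: 11.17
tool_pos: [0.4948, 0.0283, 0.0919]
tcp_rot: [[0.772, -0.635, -0.0], [-0.635, -0.772, -0.001], [0.0, 0.001, -1.0]]
ft_force: [-1.2, -0.5, 3.9]
grip_width: 0.197
gripper_force: 40.0
```

```bash
python3 - <<'E'
import numpy as np
a0=np.radians(140.5)
for f in np.arange(.05,1.95,.05):
    a=a0-f; print("%.2f: %.1f %.1f | tang %.2f %.2f"%(f,80*(np.cos(a)-np.cos(a0)),80*(np.sin(a)-np.sin(a0)),np.sin(a),-np.cos(a)))
E
```

```text
0.05: 2.6 3.0 | tang 0.67 0.74
0.10: 5.4 5.9 | tang 0.71 0.70
0.15: 8.3 8.7 | tang 0.74 0.67
0.20: 11.3 11.2 | tang 0.78 0.63
0.25: 14.5 13.7 | tang 0.81 0.59
0.30: 17.8 16.0 | tang 0.84 0.55
0.35: 21.2 18.1 | tang 0.86 0.51
0.40: 24.7 20.0 | tang 0.89 0.46
0.45: 28.3 21.8 | tang 0.91 0.42
0.50: 32.0 23.4 | tang 0.93 0.37
0.55: 35.7 24.8 | tang 0.95 0.33
0.60: 39.5 26.0 | tang 0.96 0.28
0.65: 43.4 27.0 | tang 0.97 0.23
0.70: 47.3 27.8 | tang 0.98 0.18
0.75: 51.2 28.4 | tang 0.99 0.13
0.80: 55.2 28.8 | tang 1.00 0.08
0.85: 59.2 29.1 | tang 1.00 0.03
0.90: 63.2 29.1 | tang 1.00 -0.02
0.95: 67.2 28.9 | tang 1.00 -0.07
1.00: 71.2 28.6 | tang 0.99 -0.12
1.05: 75.2 28.0 | tang 0.99 -0.17
1.10: 79.1 27.2 | tang 0.98 -0.22
1.15: 83.0 26.2 | tang 0.96 -0.27
1.20: 86.8 25.1 | tang 0.95 -0.31
1.25: 90.6 23.7 | tang 0.93 -0.36
1.30: 94.2 22.2 | tang 0.91 -0.41
1.35: 97.9 20.5 | tang 0.89 -0.45
1.40: 101.4 18.6 | tang 0.87 -0.50
1.45: 104.8 16.5 | tang 0.84 -0.54
1.50: 108.1 14.3 | tang 0.81 -0.58
1.55: 111.3 11.9 | tang 0.78 -0.62
1.60: 114.4 9.3 | tang 0.75 -0.66
1.65: 117.3 6.6 | tang 0.72 -0.70
1.70: 120.1 3.8 | tang 0.68 -0.73
1.75: 122.8 0.8 | tang 0.65 -0.76
1.80: 125.3 -2.3 | tang 0.61 -0.79
1.85: 127.7 -5.6 | tang 0.57 -0.82
1.90: 129.8 -8.9 | tang 0.52 -0.85
```

```bash
python3 -m inch '0 0 -0.05 2.6 3 0 10;0 0 -0.1 5.4 5.9 0 10;0 0 -0.15 8.3 8.7 0 10;0 0 -0.2 11.3 11.2 0 10'; python3 -m inch '0 0 -0.05 3.2 2.5 0 10'; python3 -m inch '0 0 -0.05 3.3 2.3 0 10'
```

```text
t: 11.5
tool_pos: [0.5039, 0.0378, 0.0917]
tcp_rot: [[0.628, -0.778, -0.006], [-0.778, -0.628, -0.004], [-0.001, 0.007, -1.0]]
ft_force: [-4.4, -6.0, 7.5]
grip_width: 0.197
gripper_force: 40.0
t: 11.58
tool_pos: [0.5069, 0.0403, 0.0917]
tcp_rot: [[0.588, -0.808, -0.006], [-0.809, -0.588, -0.004], [-0.001, 0.007, -1.0]]
ft_force: [-5.1, -6.6, 8.8]
grip_width: 0.196
gripper_force: 40.0
t: 11.67
tool_pos: [0.5101, 0.0426, 0.0917]
tcp_rot: [[0.547, -0.837, -0.007], [-0.837, -0.547, -0.004], [-0.001, 0.007, -1.0]]
ft_force: [-6.4, -5.4, 8.9]
grip_width: 0.195
gripper_force: 40.0
```

```bash
cat > f.py <<'E'
from rig import state
import numpy as np
s=state(); r=s["tool_pos"][:2]-[.556,-.0222]; R=np.hypot(*r); u=r/R; t=np.array([u[1],-u[0]]); F=s["ft_force"][:2]
print("q %.3f R %.1f push %.2f radial %.2f z %.1f yawerr %.1f t %.2f"%(np.radians(165-15.4)-np.arctan2(r[1],r[0]),R*1e3,-F@t,F@u,s["ft_force"][2],np.degrees(np.arctan2(*( -s["tcp_rot"][:2,1]))-np.arctan2(*t)),s["t"]))
E
python3 f.py
python3 -m inch '0 0 -0.05 3.4 2.1 0 10' >/dev/null; python3 f.py
python3 -m inch '0 0 -0.05 3.5 1.9 0 10'>/dev/null; python3 f.py
python3 -m inch '0 0 -0.05 3.6 1.8 0 10'>/dev/null; python3 f.py
```

```text
q 0.424 R 79.4 push 8.32 radial -0.68 z 8.9 yawerr 2.1 t 11.67
q 0.474 R 79.4 push 7.85 radial -0.12 z 8.7 yawerr 2.1 t 11.75
q 0.524 R 79.4 push 7.96 radial 0.22 z 9.2 yawerr 2.2 t 11.83
q 0.574 R 79.4 push 8.49 radial 0.81 z 8.6 yawerr 2.1 t 11.92
```

```bash

python3 -m inch '0 0 -0.05 3.7 1.6 0 10' >/dev/null; python3 f.py
python3 -m inch '0 0 -0.05 3.7 1.4 0 10'>/dev/null; python3 f.py
python3 -m inch '0 0 -0.05 3.8 1.2 0 10'>/dev/null; python3 f.py
```

```text
q 0.625 R 79.4 push 8.69 radial 1.26 z 9.5 yawerr 2.1 t 12.00
q 0.675 R 79.4 push 7.68 radial 0.76 z 9.8 yawerr 2.1 t 12.08
q 0.725 R 79.4 push 8.13 radial 2.36 z 9.7 yawerr 2.1 t 12.17
```

```bash

python3 -m inch '0 0 -0.05 3.9 1.0 0 10' >/dev/null; python3 f.py
python3 -m inch '0 0 -0.05 3.9 0.8 0 10'>/dev/null; python3 f.py
python3 -m inch '0 0 -0.05 3.9 0.6 0 10'>/dev/null; python3 f.py
python3 -m inch '0 0 -0.05 4 0.4 0 10'>/dev/null; python3 f.py
```

```text
q 0.777 R 79.4 push 8.11 radial 1.42 z 9.5 yawerr 2.0 t 12.25
q 0.828 R 79.4 push 7.62 radial 0.58 z 9.7 yawerr 1.9 t 12.33
q 0.879 R 79.4 push 8.04 radial 1.23 z 8.3 yawerr 1.9 t 12.42
q 0.930 R 79.4 push 7.92 radial 1.11 z 9.5 yawerr 1.8 t 12.50
```

```bash

python3 -m inch '0 0 -0.05 4 0.3 0 10' >/dev/null; python3 f.py
python3 -m inch '0 0 -0.05 4 0 0 10'>/dev/null; python3 f.py
python3 -m inch '0 0 -0.05 4 -0.2 0 10'>/dev/null; python3 f.py
python3 -m inch '0 0 -0.05 4 -0.3 0 10'>/dev/null; python3 f.py
```

```text
q 0.981 R 79.4 push 7.60 radial 0.51 z 8.9 yawerr 1.7 t 12.58
q 1.033 R 79.4 push 8.32 radial 1.03 z 8.6 yawerr 1.6 t 12.67
q 1.084 R 79.4 push 8.42 radial 0.25 z 8.2 yawerr 1.6 t 12.75
q 1.134 R 79.5 push 8.31 radial 0.29 z 7.6 yawerr 1.5 t 12.83
```

```bash

python3 -m inch '0 0 -0.05 4 -0.6 0 10' >/dev/null; python3 f.py
python3 -m inch '0 0 -0.05 3.9 -0.8 0 10'>/dev/null; python3 f.py
python3 -m inch '0 0 -0.05 3.9 -1 0 10'>/dev/null; python3 f.py
```

```text
q 1.186 R 79.4 push 7.92 radial 1.10 z 8.8 yawerr 1.4 t 12.92
q 1.235 R 79.4 push 9.20 radial 0.85 z 8.7 yawerr 1.5 t 13.00
q 1.283 R 79.4 push 9.89 radial 1.34 z 8.7 yawerr 1.6 t 13.08
```

The bite starts at about 1.18 rad (free push about 8.1 N). The target is about 11.5 N, near 1.37 rad.

```bash

python3 -m inch '0 0 -0.03 2.3 -0.6 0 10' >/dev/null; python3 f.py
python3 -m inch '0 0 -0.03 2.3 -0.7 0 10'>/dev/null; python3 f.py
```

```text
q 1.312 R 79.5 push 9.56 radial 1.62 z 9.6 yawerr 1.7 t 13.17
q 1.338 R 79.5 push 10.64 radial 1.13 z 10.1 yawerr 1.8 t 13.25
```

```bash

python3 -m inch '0 0 -0.025 1.9 -0.6 0 10' >/dev/null; python3 f.py
python3 -m inch '0 0 -0.025 1.9 -0.7 0 10'>/dev/null; python3 f.py; python3 -m inch '0 0 -0.01 0.7 -0.3 0 10'>/dev/null; python3 f.py
```

```text
q 1.361 R 79.5 push 11.80 radial 1.45 z 10.2 yawerr 2.0 t 13.33
q 1.384 R 79.5 push 12.15 radial 0.91 z 10.1 yawerr 2.1 t 13.42
q 1.394 R 79.5 push 12.23 radial 1.00 z 10.7 yawerr 2.1 t 13.50
```

```bash
python3 -m inch '0 0 0 0 0 0 10;0 0 0 0 0 0 10;0 0 0 0 0 0 10'>/dev/null; python3 f.py; python3 -m inch '0 0 0 0 0 0 24;0 0 0 0 0 0 34;0 0 0 0 0 0 45;0 0 0 0 0 0 45;0 0 0 0 0 0 45;0 0 0 0 0 0 45;0 0 0 0 0 15 45;0 0 0 0 0 40 45;0 0 0 0 0 70 45;0 0 0 0 0 100 45;0 0 0 0 0 110 45;0 0 0 0 0 110 45'; python3 - <<'E'
from rig import state, read_camera
import cv2,numpy as np
s=state(); c=read_camera("wrist"); c["pos"]=s["tool_pos"]; c["rot"]=s["tcp_rot"]
np.save("w4.npy",c,allow_pickle=True); cv2.imwrite("pics/w4.png",c["frame"])
t=read_camera("top");cv2.imwrite("pics/top4.png",cv2.resize(t["frame"][165:295,240:440],None,fx=4,fy=4,interpolation=2))
E
```

```text
q 1.394 R 79.5 push 10.81 radial 0.51 z 9.6 yawerr 2.0 t 13.75
t: 14.75
tool_pos: [0.589, 0.0522, 0.2051]
tcp_rot: [[-0.378, -0.926, 0.007], [-0.926, 0.378, 0.002], [-0.005, -0.006, -1.0]]
ft_force: [0.5, 0.1, -0.3]
grip_width: 0.516
gripper_force: 0.0
```

View pics/w4.png

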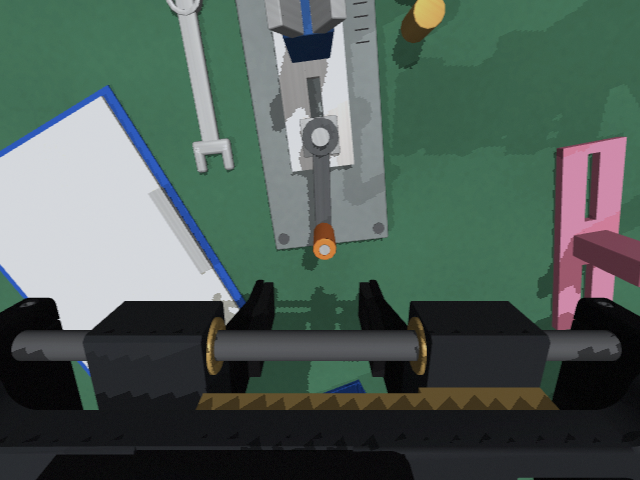

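View pics/top4.png

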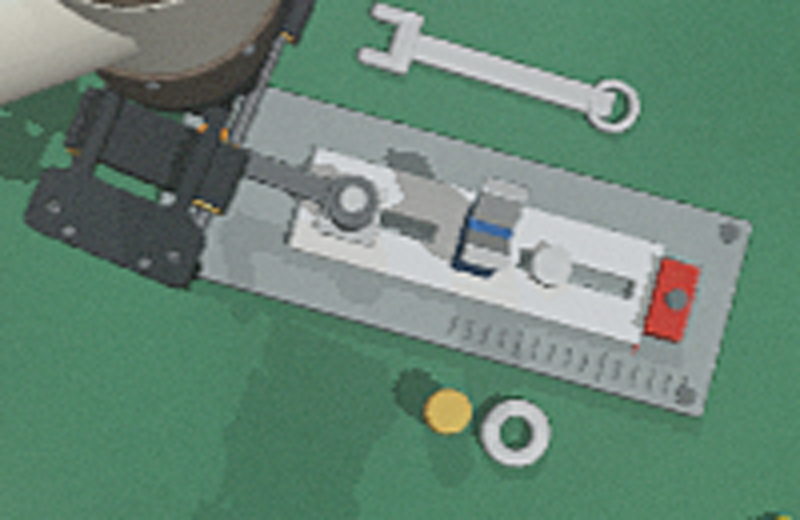

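The foot's end still lies against the stop (655,300 in the top crop). The pin, ring and spanner are where they were, and the handle is free with its top at (324,249) in the wrist view. I'll check the lever angle, then hand in.

```bash
python3 - <<'E'
from h import *
from rig import job_done
c=np.load("w4.npy",allow_pickle=True).item()
T=np.eye(4);T[:3,:3]=c["rot"];T[:3,3]=c["pos"]; c["world_from_camera"]=T@c["T_tool_cam"]
p=ray((324,249),.118,c)[:2]-[.556,-.0222]; q=np.radians(149.6)-np.arctan2(p[1],p[0]); print(q,np.hypot(*p))
if 1.33<q<1.48: print(job_done())
E
```

```text
1.4021070461939984 0.08019771441275422
the job is handed in; nothing more can be done
None
```

I handed the job in with everything released, about 15 s into the 72 s allowed. The foot rests against the stop, pressed at about 5–6 N by my estimate. The clamp lever is at about 1.40 rad, some 0.2 rad past the bite, which should put roughly 50 N on the pad. The hand-in gave no verdict.

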